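# Seat the test mirror and give its wing screws their counted quarter turns

### The job

Lift the round-bottomed mirror out of its wooden rest ring and set it, mirror face up, fully home, level and centred in the ring seat in the middle of the adjusting cell, and let go. Then turn the cell's three wing screws clockwise (seen from above), in order going clockwise round the rim from the index lug: the first by one quarter turn, the second by two quarter turns, the third by one quarter turn, finishing each before the next. Leave the two collars, the lamp and the lens cap where they stand.

Things in the scene. Friction and masses are not known exactly. Their poses are not given: they have to be found in the camera images.
- mirror_belt (a point): round-bottomed mirror, 55 mm high, about 250 g: a straight brass barrel 60 mm across and 38 mm high with a flat silvered face on top; below it, inside a flat shoulder, a ball foot of 24 mm radius stands out 17 mm. This point (best grip height) is on its axis, 15 mm below the face and 23 mm above the shoulder; z is normal to the face. At the start it is level, 43 mm above the table
- seat (a point): centre of the upper edge of the cell's open brass ring seat (outer diameter 58, bore 50 mm, edge 32 mm above the table). The cell is a fixed dark steel disc 200 mm across, 12 mm thick. With the mirror home, its shoulder rests on this edge and its grip point is 23 mm above this point. The lug is along +x; seen from above the wing screws stand 80 mm out at -60 (first), 180 (second), +60 degrees (third) from it
- lug (a point): index lug: a tab 18 mm wide sticking 20 mm out of the cell's disc, with a small brass dot; this point is on the dot, on the lug's top, 111 mm from the seat's centre. It lies midway between the third and the first screw; the second is opposite it
- wing1_grip (a point): grip centre of the first wing screw (one quarter turn): a brass bar 32 mm long (its x axis), 10 mm thick (its y axis), 24 mm high (this point is at its mid-height), turning about the vertical through this point, 70 mm above the table, on a thin fixed stud; the lower edge of the bar is 12 mm below this point. Its x axis turns with the bar
- wing2_grip (a point): grip centre of the second wing screw (two quarter turns): a brass bar 32 mm long (its x axis), 10 mm thick (its y axis), 24 mm high (this point is at its mid-height), turning about the vertical through this point, 70 mm above the table, on a thin fixed stud; the lower edge of the bar is 12 mm below this point. Its x axis turns with the bar
- wing3_grip (a point): grip centre of the third wing screw (one quarter turn): a brass bar 32 mm long (its x axis), 10 mm thick (its y axis), 24 mm high (this point is at its mid-height), turning about the vertical through this point, 70 mm above the table, on a thin fixed stud; the lower edge of the bar is 12 mm below this point. Its x axis turns with the bar
- wing1 (a joint): how far the first wing screw has been turned, rad, 0 at the start, clockwise from above positive; a light friction (0.03 N m) keeps it where it is left; runs freely from -1.6 to 6.3
- wing2 (a joint): the same for the second wing screw
- wing3 (a joint): the same for the third wing screw
- rest: fixed wooden rest ring that holds the mirror at the start: outer diameter 58 mm, bore 50 mm, 20 mm high; origin at the centre of its underside. The two collars stand close to it on opposite sides
- collar_a_center (a point): centre of a loose bronze focusing collar, outer diameter 40 mm, 26 mm high, standing about 60 mm from the rest ring's centre; leave alone
- collar_b_center (a point): centre of the other bronze collar, same size, on the other side of the rest ring; leave alone
- lamp_center (a point): middle, 50 mm above the table, of the loose test lamp: porcelain foot 60 mm across, bulb on top, 100 mm tall, standing between the rest ring and the cell; leave alone
- cap_center (a point): centre of the loose black ebonite lens cap, 56 mm across, 18 mm high; leave alone
There are look-alikes about, which are no part of the job. There is more than one size of the part that bears mirror_belt; the job needs the largest.

How it is judged:
By the outcome, as a careful person would: the job done as asked, in the order asked, and still so for the second after the job is handed in, with the robot touching nothing.
It also fails if it takes over 72 s, if anything falls off the work surface, if the arm or the gripper's body presses on something with over 40 N, if the wrist force passes 120 N, or if a joint passes its speed limit or range.

### The arm

A 6-joint arm with a two-finger parallel gripper is mounted at the origin on the work surface. World frame = base frame: x ahead of the robot, y to its left, z up, the work surface at z = 0. Lengths are in m, angles in rad, forces in N, time in s.
With the tool pointing down it reaches from about 0.35 to 0.8 m from the base axis. Payload 7.3 kg.
Tool frame: the origin (TCP) lies between the finger pads; the fingertips stand 14 mm ahead of it and the grasp point (between the pads) lies 5 mm behind it; z points along the fingers, y is the line along which they close (so a half turn about z gives the same grasp; the last joint's range is limited). The gripper opens to 85 mm and grips with 20 to 120 N. Pads are 22 mm wide; open, the fingers measure 114 mm over their backs; the gripper's body (76 mm by 85 mm) begins 54 mm behind the grasp point. The pads swing forward as they close: fully open they stand 13 mm farther back than shut.
Start: joints at [-1.441, 0.342, 1.524, -0, 1.275, -0.146], TCP at [0.143, -0.505, 0.245] pointing down, gripper open.
Joint ranges: [-2.53, 2.53], [-0.77, 2.02], [0.04, 2.7], [-1, 4.14], [0.28, 2.66], [-3.11, 3.11]. Speed limits (rad/s): [2.57, 2.57, 3.14, 3.14, 3.14, 3.14].

### API

Orientations are given as a unit quaternion [w, x, y, z].
In Python, from workcell import bot gives the robot as it stands.
- The arm moves only by the tool send_rows, never from a script. Its argument "moves" is a list of rows, each a list of 2 entries, a list of its own where there are three numbers: the shift along the tool's x, y, z in m, then the turn, a rotation vector about the tool's x, y, z in rad. In form: [[[dx, dy, dz], [ax, ay, az]], ...]. A call has 1 to 12 rows; each row is the pose to reach, as a shift and turn from the pose commanded when the call began, along the tool's axes at that moment; what a row does not reach only later rows make up. A row lasts 1/12 s, in which the tool goes at most 41.7 mm and 7.16 degrees, less where a joint would pass 70% of its speed; a pose out of reach is approached as far as the arm can. A call with a gripper value outside its range is refused whole. "grip" is the finger opening in m, from 0 to 0.0854, set as the call begins (left out, the last holds). The fingers move at their own pace and stop on an object; the grip force is fixed at half the most. Time passes only in rows, so rows that repeat a pose let the fingers close. It gives the time, the measured TCP pose, the force, the opening and the grip force at its end, in the units of the state.
- bot.get_state(): the state, without advancing time (a new reading comes with each control period).
- bot.camera(name): name is "scene" or "top" or "wrist"; returns the picture (400x640x3 uint8, red, green, blue); there is no depth.
- bot.get_calibration(name): a dict with "mtx" (3x3 intrinsics, pixels), "world_from_camera" (4x4, takes a point from camera to world coordinates); the wrist camera has in their place "mount" (4x4, takes a point from camera to tool coordinates, whose origin is the TCP and whose axes are the flange's). Camera axes: x right, y up, looking along -z (the intrinsics and any distortion apply to the point x, -y, -z); pixel columns grow to the right and rows downward; lengths in m; the calibration is good to about 2 mm. The wrist camera is an equidistant fisheye: a pixel r from the principal point sees the ray r / f radians off the axis. A picture is of the moment at which its call begins: read the wrist's pose just before it. get_calibration takes no time and is no camera call.
- bot.finish_job(): hands the job in; it is judged then, once.
The state is a dict: "clock": time; "joint_pos": joint angles; "qvel": joint speeds; "joint_efforts": joint torques, N m; "tcp_pos": TCP position; "orientation": TCP orientation; "force": force on the tool from outside, world axes, zero at the start; "ft_torque": the same for the moment, N m; "opening": finger opening in m; "grasp_force": force on a finger pad.
Only numpy, scipy, OpenCV 4.12 (cv2) and the standard library are available. Lean on these libraries where they do the work, as an engineer would, in place of code of your own. Each camera call takes 0.05 s, during which the arm holds its last target. There are 200 camera calls.

## Working session

There is one attempt and no reset: what is moved stays moved. The work goes in short steps, Python scripts to look and compute and a tool call to move; the robot and the scene stay as the last step left them, time stands still between calls to the robot, and variables do not carry over. Pictures are saved under pics/ and viewed, at most 12 in all, crops included, and the job is handed in when it is done.

Besides the shell and the picture viewer there is one more tool, called after "Call:" by a JSON object that holds its "api" and its "payload". send_rows: Moves the arm, as the interface text tells. Its arguments: {"type":"object","properties":{"moves":{"type":"array","items":{"type":"array"}},"grip":{"type":"number"}},"required":["moves"]}

```bash
mkdir -p pics
python3 - <<'E'
from workcell import bot
import cv2,numpy as np
for n in ["top","scene"]:
    im=bot.camera(n); cv2.imwrite(f"pics/{n}0.png",im[:,:,::-1])
    c=bot.get_calibration(n); print(n,{k:np.round(v,4).tolist() if not isinstance(v,str) else v for k,v in c.items()})
print(bot.get_calibration("wrist")); print(bot.get_state())
E
```

```text
top {'mtx': [[411.0733, 0.0, 324.2837], [0.0, 411.0733, 196.377], [0.0, 0.0, 1.0]], 'world_from_camera': [[0.0236, 0.9866, -0.1617, 0.4009], [-0.9997, 0.0247, 0.0053, 0.0034], [0.0092, 0.1615, 0.9868, 0.8545], [0.0, 0.0, 0.0, 1.0]]}
scene {'mtx': [[368.6915, 0.0, 317.6015], [0.0, 368.6915, 205.5939], [0.0, 0.0, 1.0]], 'world_from_camera': [[-0.1723, -0.6886, 0.7044, 1.1044], [0.985, -0.1118, 0.1317, 0.1174], [-0.0119, 0.7165, 0.6975, 0.6016], [0.0, 0.0, 0.0, 1.0]]}
{'mtx': array([[309.70691629,   0.        , 317.13924976],
       [  0.        , 309.70691629, 195.58856085],
       [  0.        ,   0.        ,   1.        ]]), 'mount': array([[-1.37544445e-04,  9.60832441e-01,  2.77129935e-01,
         7.11052827e-02],
       [ 9.99999788e-01,  3.08597230e-04, -5.73614734e-04,
         5.90194532e-04],
       [-6.36669176e-04,  2.77129797e-01, -9.60832280e-01,
        -1.29742845e-01],
       [ 0.00000000e+00,  0.00000000e+00,  0.00000000e+00,
         1.00000000e+00]])}
{'clock': 0.1, 'joint_pos': array([-1.44097739e+00,  3.42665340e-01,  1.52493699e+00,  1.70895117e-05,
        1.27539855e+00, -1.45974026e-01]), 'qvel': array([ 0.00060677, -0.00078092, -0.00164997, -0.00047797, -0.00046201,
       -0.00121228]), 'joint_efforts': array([ 1.10445828e-03, -4.34446335e+01, -2.46491504e+01, -1.90569376e-04,
        4.73228720e-03, -2.21940716e-06]), 'tcp_pos': array([ 0.1429571 , -0.50480451,  0.24468365]), 'orientation': array([-7.04024293e-04,  9.90507434e-01,  1.37457366e-01,  1.38600760e-05]), 'force': array([-0.69405669, -0.26354113,  0.4676916 ]), 'ft_torque': array([-0.00835633, -0.07489288,  0.01097172]), 'grasp_force': 0.0, 'opening': 0.08516260903238401}
```

View pics/top0.png

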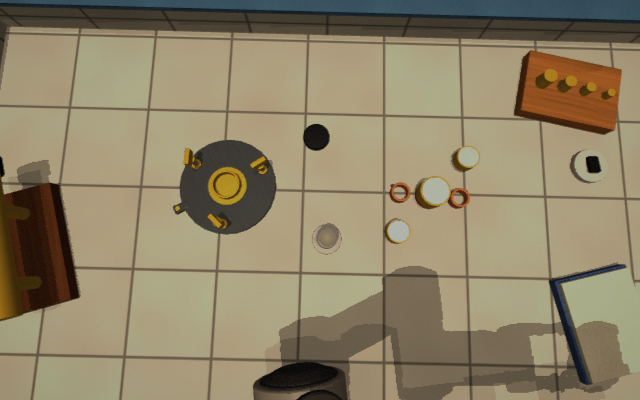

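View pics/scene0.png

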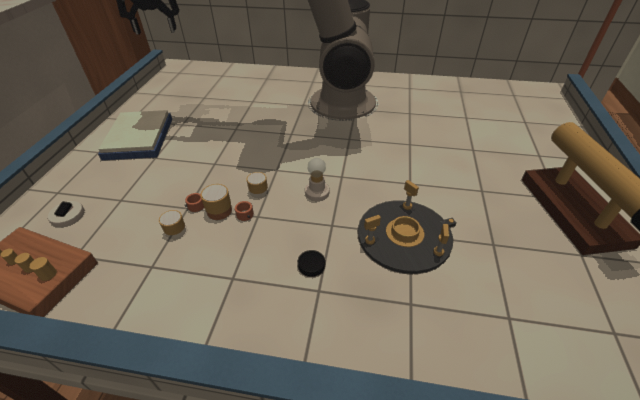

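The top view shows the large mirror at (434,192) between the collars at (400,192) and (459,198), with smaller look-alikes at (467,158) and (398,231). The cell is at (227,186) and its lug at (180,208). Going clockwise, the wings are at about (190,158), (260,163) and (217,221). The scene view agrees, and also shows the lamp at (317,180) and the cap at (311,263).

```bash
cat > h.py <<'E'
from workcell import bot
import cv2,numpy as np
from scipy.spatial.transform import Rotation as R
def rotm(s): return R.from_quat(np.roll(s["orientation"],-1)).as_matrix()
def cam(n,s=None):
    c=bot.get_calibration(n)
    if n!="wrist": return c["mtx"],c["world_from_camera"]
    T=np.eye(4);T[:3,:3]=rotm(s);T[:3,3]=s["tcp_pos"]
    return c["mtx"],T@c["mount"]
def rays(n,px,s=None):
    K,T=cam(n,s); px=np.atleast_2d(px).astype(float)
    u=(px-K[:2,2])/K[0,0]
    if n=="wrist":
        r=np.linalg.norm(u,axis=1,keepdims=True)+1e-12
        d=np.c_[u*np.sin(r)/r,np.cos(r)]
    else: d=np.c_[u,np.ones(len(u))]
    return T[:3,3],(d*[1,-1,-1])@T[:3,:3].T
def onz(n,px,z,s=None):
    o,d=rays(n,px,s); return o+d*((z-o[2])/d[:,2:])
def proj(n,P,s=None):
    K,T=cam(n,s); c=(np.atleast_2d(P)-T[:3,3])@T[:3,:3]*[1,-1,-1]
    if n=="wrist":
        q=np.hypot(c[:,0],c[:,1])[:,None]; u=c[:,:2]/(q+1e-12)*np.arctan2(q,c[:,2:])
    else: u=c[:,:2]/c[:,2:]
    return u*K[0,0]+K[:2,2]
def circ(p):
    A=np.c_[2*p[:,:2],np.ones(len(p))]; x=np.linalg.lstsq(A,(p[:,:2]**2).sum(1),rcond=None)[0]
    return x[:2],np.sqrt(x[2]+x[0]**2+x[1]**2)
def snap(n,f=None):
    s=bot.get_state(); im=bot.camera(n)
    if f: cv2.imwrite("pics/"+f,im[:,:,::-1])
    return s,im
def to_tool(s,p): return rotm(s).T@(np.asarray(p)-s["tcp_pos"])
E
python3 - <<'E'
from h import *
im=cv2.imread("pics/top0.png"); hsv=cv2.cvtColor(im,cv2.COLOR_BGR2HSV)
def big(m): 
    cs,_=cv2.findContours(m.astype(np.uint8),0,cv2.CHAIN_APPROX_NONE); return max(cs,key=cv2.contourArea)[:,0]
# dark disc
m=np.zeros(im.shape[:2],bool); m[130:245,170:285]=(im.max(2)<90)[130:245,170:285]
c=cv2.convexHull(big(m))[:,0]; c=c[c[:,0]>190]
print("disc",circ(onz("top",c,.012)))
for n,p,z in [("seat",(227,185),.032),("lug",(180,208),.012),("mirror",(434.5,191),.058),("w1",(189,157),.082),("w2",(259,162),.082),("w3",(217,221),.082),("colA",(400,192),.026),("colB",(459,198),.026),("lampbulb",(327,236),.08),("cap",(316,137),.018)]:
    print(n,onz("top",p,z)[0].round(3))
for n,p,z in [("seat",(405,229),.032),("lug",(452,223),.012),("mirror",(216,195),.058),("w1",(445,230),.07),("w2",(372,222),.07),("w3",(411,188),.07),("lampbulb",(317,168),.08)]:
    print("s",n,onz("scene",p,z)[0].round(3))
E
python3 -c "
import cv2
a=cv2.imread('pics/top0.png');b=cv2.imread('pics/scene0.png')
x=cv2.resize(a[130:250,165:285],(480,480),interpolation=2);y=cv2.resize(b[170:275,350:470],(320,280),interpolation=2)
import numpy as np
y=cv2.copyMakeBorder(y,0,200,0,0,0);cv2.imwrite('pics/c.png',np.hstack([x,y]))"
```

```text
disc (array([0.55635491, 0.20063112]), np.float64(0.0991990735617869))
seat [0.554 0.197 0.032]
lug [0.507 0.296 0.012]
mirror [ 0.548 -0.218  0.058]
w1 [0.598 0.262 0.082]
w2 [0.592 0.127 0.082]
w3 [0.476 0.2   0.082]
colA [ 0.55  -0.156  0.026]
colB [ 0.54  -0.277  0.026]
lampbulb [ 0.453 -0.008  0.08 ]
cap [0.665 0.019 0.018]
s seat [0.569 0.201 0.032]
s lug [0.516 0.304 0.012]
s mirror [ 0.558 -0.211  0.058]
s w1 [0.595 0.271 0.07 ]
s w2 [0.596 0.131 0.07 ]
s w3 [0.481 0.207 0.07 ]
s lampbulb [ 0.458 -0.003  0.08 ]
```

View pics/c.png

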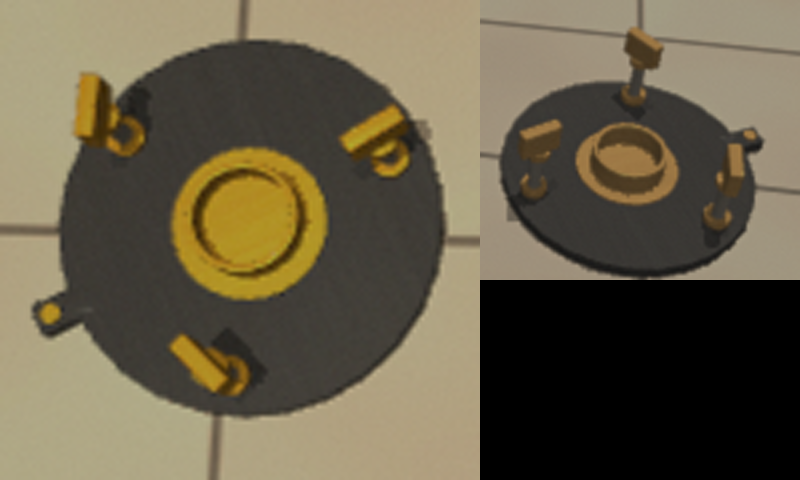

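The crop shows the ring seat at (248,222), the lug dot at (50,313), and the wing bars at (92,107), (375,132) and (200,363). Next I'll move the arm above the mirror and look with the wrist camera.

```bash
python3 -c "
from h import *
s=bot.get_state(); print(to_tool(s,[.55,-.215,.2]))
x=rotm(s)[:,0]; print(np.degrees(np.arctan2(x[1],x[0])))"
```

```text
[ 0.47056649 -0.16795077  0.04502129]
15.801478329005995
```

Call:
{"api": "send_rows", "payload": {"moves": [[[0.04, -0.014, 0.004], [0, 0, -0.11]], [[0.08, -0.028, 0.008], [0, 0, -0.23]], [[0.12, -0.043, 0.012], [0, 0, -0.35]], [[0.16, -0.057, 0.015], [0, 0, -0.47]], [[0.2, -0.071, 0.019], [0, 0, -0.59]], [[0.24, -0.086, 0.023], [0, 0, -0.71]], [[0.28, -0.1, 0.027], [0, 0, -0.83]], [[0.32, -0.114, 0.031], [0, 0, -0.95]], [[0.36, -0.128, 0.034], [0, 0, -1.07]], [[0.4, -0.143, 0.038], [0, 0, -1.19]], [[0.44, -0.157, 0.042], [0, 0, -1.295]], [[0.47, -0.168, 0.045], [0, 0, -1.295]]]}}

```text
clock: 1.1
tcp_pos: [0.5498, -0.2145, 0.1999]
orientation: [-0.0, 0.705, 0.709, -0.0]
force: [-0.2, -1.1, 0.7]
opening: 0.0854
grasp_force: 0.0
```

Call:
{"api": "send_rows", "payload": {"moves": [[[0, 0, 0], [0, 0, 0]], [[0, 0, 0], [0, 0, 0]], [[0, 0, 0], [0, 0, 0]]]}}

```text
clock: 1.35
tcp_pos: [0.5482, -0.216, 0.1998]
orientation: [-0.001, 0.707, 0.707, -0.0]
force: [-1.0, -0.6, 0.6]
opening: 0.0854
grasp_force: 0.0
```

Run:
```python
from h import *
s,im=snap("wrist","w1.png")
print(s["tcp_pos"],s["orientation"],rotm(s).round(3).tolist(),s["clock"])
print(proj("wrist",[[.548,-.218,.058],[.54,-.277,.026],[.55,-.156,.026]],s))
```

```text
[ 0.54816571 -0.21600408  0.19978946] [-5.99725215e-04  7.06870945e-01  7.07342160e-01 -4.19350099e-04] [[-0.001, 1.0, -0.001], [1.0, 0.001, 0.0], [0.0, -0.001, -1.0]] 1.35
[[316.16944062 188.75269573]
 [308.84723608 234.70594906]
 [318.4133037  118.69878181]]
```

View pics/w1.png

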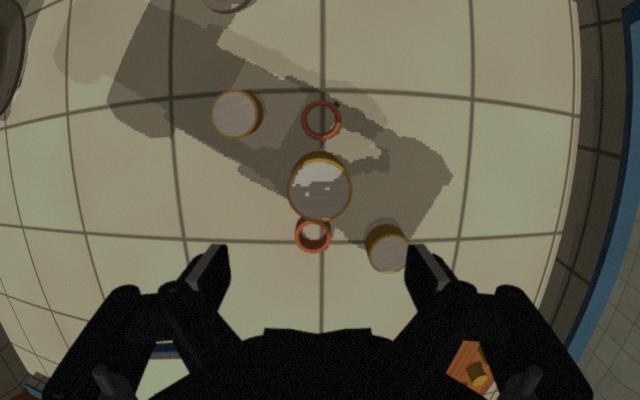

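The wrist view shows the big mirror face at (320,186), collars at (321,119) and (313,236), and small look-alikes at (237,114) and (388,248).

```bash
cat >> h.py <<'E'
def mirrorface(im,s,c,z,rmax=45):
    "face centre: edge between grey face and brass round pixel c, radial scan"
    hsv=cv2.cvtColor(im,cv2.COLOR_RGB2HSV); br=((hsv[...,0]<32)&(hsv[...,0]>10)&(hsv[...,1]>120))
    pts=[]
    for t in np.linspace(0,2*np.pi,180,endpoint=False):
        for r in np.arange(12,rmax,.25):
            x,y=c[0]+r*np.cos(t),c[1]+r*np.sin(t)
            if br[int(round(y)),int(round(x))]: pts.append((x,y));break
    return np.array(pts)
E
python3 - <<'E'
from h import *
im=cv2.imread("pics/w1.png")[:,:,::-1]; s=bot.get_state()
p=mirrorface(im,s,(320,186),.058); w=onz("wrist",p,.058,s)
for i in range(4):
    c,r=circ(w); e=abs(np.linalg.norm(w[:,:2]-c,axis=1)-r); w=w[e<max(.001,2*e.std())]
print(len(p),len(w),c,r,e.std()); print(onz("wrist",[[321,119],[313,236],[237,114],[388,248]],.026,s))
E
```

```text
180 180 [ 0.55005349 -0.22056165] 0.027551080161433174 0.00018613175015560763
[[ 0.55233186 -0.15698217  0.026     ]
 [ 0.54406937 -0.27931245  0.026     ]
 [ 0.46909786 -0.15020641  0.026     ]
 [ 0.62672336 -0.29466802  0.026     ]]
```

Call:
{"api": "send_rows", "payload": {"moves": [[[-0.003, 0.001, 0.03], [0, 0, 0]], [[-0.005, 0.001, 0.06], [0, 0, 0]], [[-0.005, 0.001, 0.09], [0, 0, 0]], [[-0.005, 0.001, 0.1], [0, 0, 0]], [[-0.005, 0.001, 0.1], [0, 0, 0]], [[-0.005, 0.001, 0.1], [0, 0, 0]], [[-0.005, 0.001, 0.1], [0, 0, 0]]]}}

```text
clock: 1.98
tcp_pos: [0.5503, -0.2222, 0.1025]
orientation: [0.002, 0.707, 0.707, 0.0]
force: [-0.2, 0.3, 0.8]
opening: 0.0853
grasp_force: 0.0
```

```bash
python3 -c "
from h import *
s=bot.get_state(); print(s['tcp_pos'],rotm(s).round(4).tolist(),to_tool(s,[.55,-.2206,.038]))"
```

```text
[ 0.55033671 -0.22224886  0.10250368] [[0.0008, 1.0, 0.0029], [1.0, -0.0008, -0.0018], [-0.0018, 0.0029, -1.0]] [ 0.00176188 -0.00052796  0.06449941]
```

Call:
{"api": "send_rows", "payload": {"moves": [[[0, -0.0005, 0.02], [0, 0, 0]], [[0, -0.0005, 0.04], [0, 0, 0]], [[0, -0.0005, 0.055], [0, 0, 0]], [[0, -0.0005, 0.062], [0, 0, 0]], [[0, -0.0005, 0.062], [0, 0, 0]], [[0, -0.0005, 0.062], [0, 0, 0]], [[0, -0.0005, 0.062], [0, 0, 0]]]}}

```text
clock: 2.57
tcp_pos: [0.55, -0.2218, 0.0401]
orientation: [0.001, 0.707, 0.707, 0.0]
force: [-0.3, -0.8, -0.6]
opening: 0.0856
grasp_force: 0.0
```

Call:
{"api": "send_rows", "payload": {"moves": [[[0, 0, 0], [0, 0, 0]], [[0, 0, 0], [0, 0, 0]], [[0, 0, 0], [0, 0, 0]], [[0, 0, 0], [0, 0, 0]], [[0, 0, 0], [0, 0, 0]], [[0, 0, 0], [0, 0, 0]], [[0, 0, 0], [0, 0, 0]], [[0, 0, 0], [0, 0, 0]]], "grip": 0.05}}

```text
clock: 3.23
tcp_pos: [0.5496, -0.2215, 0.0398]
orientation: [0.001, 0.707, 0.707, 0.0]
force: [-1.4, 0.3, 6.3]
opening: 0.0586
grasp_force: 63.8
```

```bash
python3 -c "
from h import *
s=bot.get_state(); print(s['tcp_pos'],rotm(s).round(4).tolist(),s['force'],s['ft_torque'],s['opening'],s['grasp_force'])"
```

```text
[ 0.5496262  -0.22153008  0.0398255 ] [[-0.0001, 1.0, 0.0017], [1.0, 0.0001, -0.0011], [-0.0011, 0.0017, -1.0]] [-1.40668377  0.30212502  6.31033982] [0.11954729 0.26326703 0.0031849 ] 0.058583917666219176 63.81729483604431
```

Call:
{"api": "send_rows", "payload": {"moves": [[[0, 0, -0.01], [0, 0, 0]], [[0, 0, -0.025], [0, 0, 0]], [[0, 0, -0.045], [0, 0, 0]], [[0, 0, -0.07], [0, 0, 0]], [[0, 0, -0.095], [0, 0, 0]], [[0, 0, -0.12], [0, 0, 0]], [[0.01, 0, -0.135], [0, 0, 0]], [[0.025, 0, -0.14], [0, 0, 0]], [[0.045, 0, -0.14], [0, 0, 0]], [[0.07, 0.005, -0.14], [0, 0, -0.05]], [[0.1, 0.01, -0.14], [0, 0, -0.1]], [[0.13, 0.015, -0.14], [0, 0, -0.15]]]}}

```text
clock: 4.23
tcp_pos: [0.5631, -0.0893, 0.1776]
orientation: [-0.001, 0.651, 0.759, -0.0]
force: [0.3, 0.1, -3.2]
opening: 0.0583
grasp_force: 65.1
```

```bash
python3 -c "
from h import *
s=bot.get_state(); print(s['tcp_pos'],rotm(s).round(4).tolist(),s['force'],s['opening'],s['grasp_force'],to_tool(s,[.599,.11,.18]))"
```

```text
[ 0.56312994 -0.08925534  0.17759052] [[-0.1512, 0.9885, -0.002], [0.9885, 0.1512, 0.0008], [0.0011, -0.0019, -1.0]] [ 0.27986598  0.07025454 -3.16753665] 0.05833941279189967 65.12210369110107 [ 0.19154083  0.06558837 -0.00233074]
```

Call:
{"api": "send_rows", "payload": {"moves": [[[0.03, 0.01, 0], [0, 0, -0.06]], [[0.06, 0.02, 0], [0, 0, -0.12]], [[0.09, 0.03, 0], [0, 0, -0.18]], [[0.12, 0.04, 0], [0, 0, -0.24]], [[0.15, 0.05, 0], [0, 0, -0.3]], [[0.175, 0.06, 0], [0, 0, -0.3]], [[0.188, 0.064, 0], [0, 0, -0.3]], [[0.192, 0.066, 0], [0, 0, -0.3]], [[0.192, 0.066, 0], [0, 0, -0.3]], [[0.192, 0.066, 0], [0, 0, -0.3]], [[0.192, 0.066, 0], [0, 0, -0.3]], [[0.192, 0.066, 0], [0, 0, -0.3]]]}}

```text
clock: 5.23
tcp_pos: [0.6005, 0.107, 0.1783]
orientation: [-0.0, 0.532, 0.847, -0.0]
force: [0.4, -0.2, -2.9]
opening: 0.059
grasp_force: 65.2
```

Run:
```python
from h import *
s,im=snap("wrist","w2.png")
np.save("s2.npy",s,allow_pickle=True)
print(s["tcp_pos"],rotm(s).round(4).tolist(),s["clock"])
c=np.array([.556,.2,.0])
for n,p in dict(seat=[.556,.2,.032],lug=[.51,.3,.012],w1=[.597,.266,.082],w2=[.594,.129,.082],w3=[.478,.203,.082]).items(): print(n,proj("wrist",p,s)[0].round())
```

```text
[0.60048223 0.1070166  0.17833882] [[-0.4333, 0.9012, -0.0003], [0.9012, 0.4333, -0.0004], [-0.0002, -0.0005, -1.0]] 5.2333
seat [317.  71.]
lug [319. -31.]
w1 [405.  14.]
w2 [321. 172.]
w3 [224.  21.]
```

View pics/w2.png

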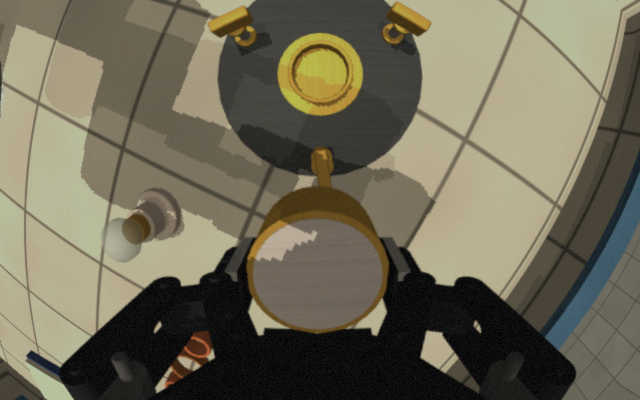

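The wrist view shows the seat at (320,73), wing 1 at (408,18), wing 3 at (231,22) and wing 2's stud at (322,160), partly hidden by the held mirror at (318,265). The mirror is held squarely.

```bash
python3 - <<'E'
from h import *
im=cv2.imread("pics/w2.png"); s=np.load("s2.npy",allow_pickle=True).item()
hsv=cv2.cvtColor(im,cv2.COLOR_BGR2HSV)
def fit(p,z):
    w=onz("wrist",p,z,s)
    for i in range(5):
        c,r=circ(w); e=abs(np.linalg.norm(w[:,:2]-c,axis=1)-r); w=w[e<max(.0008,2*e.std())]
    return c.round(4),r.round(4),len(w),e.std().round(5)
br=((hsv[...,1]>110)&(hsv[...,2]>75)&(hsv[...,0]>10)&(hsv[...,0]<35)).astype(np.uint8)
n,l=cv2.connectedComponents(br); m=(l==l[73,320]).astype(np.uint8)
cs,_=cv2.findContours(m,0,cv2.CHAIN_APPROX_NONE); print(cs[0].shape,cv2.boundingRect(m)); c=max(cs,key=len)[:,0]
for z in (.012,.016): print("flange",z,fit(c,z))
# seat: dark bore line: brightness profile radially
v=cv2.GaussianBlur(hsv[...,2],(0,0),.7).astype(float)
for t in range(0,360,45):
    r=np.arange(14,48,2); x=320+r*np.cos(np.radians(t)); y=73+r*np.sin(np.radians(t))
    print(t,[int(q) for q in cv2.remap(v.astype(np.float32),x.astype(np.float32)[None],y.astype(np.float32)[None],1)[0]])
# disc outline, dark
d=(hsv[...,2]<62)&(hsv[...,1]<110)
pts=[]
for t in np.radians(np.r_[-35:50,130:215]):
    rr=np.arange(70,120,.5); x=(320+rr*np.cos(t)).round().astype(int);y=(73+rr*np.sin(t)).round().astype(int)
    ok=(y>=0); 
    k=[i for i in range(len(rr)) if ok[i] and hsv[y[i],x[i],2]>80 or 0]
    if k and ok[k[0]]: pts.append((x[k[0]],y[k[0]]))
pts=np.array(pts); print("disc",fit(pts,.012))
E
python3 -c "
import cv2
a=cv2.imread('pics/w2.png')[0:190,200:440]
cv2.imwrite('pics/c2.png',cv2.resize(a,(720,570),interpolation=2))"
```

```text
(239, 1, 2) (277, 33, 86, 83)
flange 0.012 (array([0.5584, 0.2015]), np.float64(0.0401), 239, np.float64(0.00016))
flange 0.016 (array([0.5586, 0.201 ]), np.float64(0.0396), 239, np.float64(0.00015))
0 [186, 185, 185, 184, 185, 184, 147, 120, 178, 178, 182, 184, 184, 183, 143, 74, 67]
45 [183, 184, 184, 184, 184, 183, 175, 177, 149, 119, 146, 182, 184, 182, 145, 67, 59]
90 [184, 184, 184, 185, 184, 184, 179, 165, 116, 138, 179, 183, 184, 181, 132, 65, 62]
135 [183, 183, 183, 184, 184, 181, 166, 175, 166, 176, 186, 184, 184, 184, 154, 81, 69]
180 [185, 186, 185, 183, 184, 156, 108, 105, 171, 173, 181, 185, 183, 184, 161, 81, 61]
225 [184, 184, 185, 184, 175, 155, 105, 82, 152, 178, 176, 184, 185, 174, 107, 68, 69]
270 [183, 184, 184, 185, 177, 151, 87, 74, 141, 183, 184, 184, 185, 158, 72, 69, 70]
315 [184, 183, 183, 184, 185, 178, 108, 84, 157, 180, 178, 183, 184, 171, 99, 66, 66]
disc (array([0.5583, 0.2011]), np.float64(0.099), 127, np.float64(0.00018))
```

View pics/c2.png

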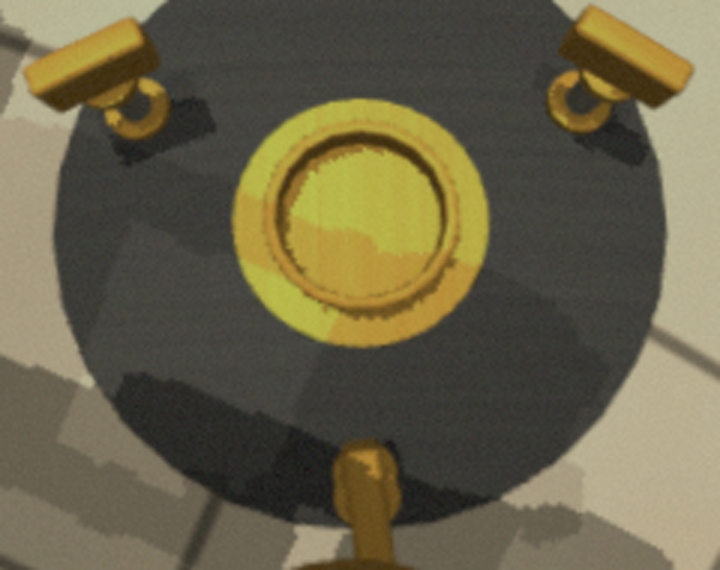

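The crop shows the brass flange centred at (361,223) with wing bars 1 and 3 at its upper right and left. Flange and disc fits agree on centre (0.5584, 0.2012). Next I'll measure where the mirror sits in the hand.

Run:
```python
from h import *
im=cv2.imread("pics/w2.png")[:,:,::-1]; s=np.load("s2.npy",allow_pickle=True).item()
z=s["tcp_pos"][2]+.018
p=mirrorface(im,s,(318,265),z,90); w=onz("wrist",p,z,s)
a=np.degrees(np.arctan2(p[:,1]-265,p[:,0]-318)); 
for i in range(6):
    c,r=circ(w); e=abs(np.linalg.norm(w[:,:2]-c,axis=1)-r); w=w[e<max(.0006,2*e.std())]
print(len(p),len(w),c,r,e.std(), to_tool(s,[*c,z]))
s2=bot.get_state(); print(s2["tcp_pos"],s2["clock"])
off=to_tool(s,[*c,z]); t=np.array([.5584,.2012])
print("tool shift to centre:",to_tool(s2,[*t,z])-off)
```

```text
180 180 [0.60094238 0.10798853] 0.027609076231588207 9.677260743346108e-05 [ 0.00067247  0.0008269  -0.01800057]
[0.60053376 0.1071791  0.1784349 ] 5.2833
tool shift to centre: [1.02317008e-01 1.93818777e-03 7.69890119e-05]
```

Call:
{"api": "send_rows", "payload": {"moves": [[[0.01, 0, 0], [0, 0, 0]], [[0.03, 0.001, 0], [0, 0, 0]], [[0.055, 0.001, 0], [0, 0, 0]], [[0.08, 0.002, 0], [0, 0, 0]], [[0.096, 0.002, 0.01], [0, 0, 0]], [[0.102, 0.002, 0.025], [0, 0, 0]], [[0.102, 0.002, 0.04], [0, 0, 0]], [[0.102, 0.002, 0.055], [0, 0, 0]], [[0.102, 0.002, 0.06], [0, 0, 0]], [[0.102, 0.002, 0.06], [0, 0, 0]], [[0.102, 0.002, 0.06], [0, 0, 0]], [[0.102, 0.002, 0.06], [0, 0, 0]]]}}

```text
clock: 6.28
tcp_pos: [0.5587, 0.2012, 0.1195]
orientation: [0.001, 0.532, 0.847, 0.001]
force: [0.2, 0.2, -2.2]
opening: 0.0584
grasp_force: 65.2
```

Run:
```python
from h import *
s,im=snap("wrist","w3.png"); np.save("s3.npy",s,allow_pickle=True)
print(s["tcp_pos"],rotm(s).round(4).tolist(),s["clock"])
z=s["tcp_pos"][2]+.018
w=onz("wrist",mirrorface(im,s,(318,265),z,90),z,s)
for i in range(6):
    c,r=circ(w); e=abs(np.linalg.norm(w[:,:2]-c,axis=1)-r); w=w[e<max(.0006,2*e.std())]
print("mirror",c,r)
v=cv2.cvtColor(im,cv2.COLOR_RGB2HSV)[...,2]
c0=np.array([.5584,.2012,.012]); pts=[]
for t in np.radians(range(0,360,2)):
    q=proj("wrist",c0+np.c_[np.cos(t),np.sin(t),0]*np.arange(.085,.112,.0005)[:,None],s)
    if (q<1).any() or (q>[638,398]).any(): continue
    g=v[q[:,1].round().astype(int),q[:,0].round().astype(int)].astype(int)
    if g[:15].max()<75 and (g[-10:]>85).all(): pts.append(q[np.argmax(g>78)])
pts=np.array(pts); w=onz("wrist",pts,.012,s)
for i in range(6):
    c,r=circ(w); e=abs(np.linalg.norm(w[:,:2]-c,axis=1)-r); w=w[e<max(.0006,2*e.std())]
print("disc",c,r,len(w),e.std(),np.degrees(np.arctan2(*(w[:,:2]-c).T[::-1])).round()[::6])
```

```text
[0.55867438 0.20122403 0.11946974] [[-0.4346, 0.9006, 0.0018], [0.9006, 0.4346, 0.0004], [-0.0005, 0.0018, -1.0]] 6.2833
mirror [0.55911358 0.20215089] 0.0276402540723814
disc [0.55857196 0.20084542] 0.09915430449526638 50 0.00010953468330543368 [   2.   18.   38.   74.   88. -166. -154. -136.   -4.]
```

View pics/w3.png

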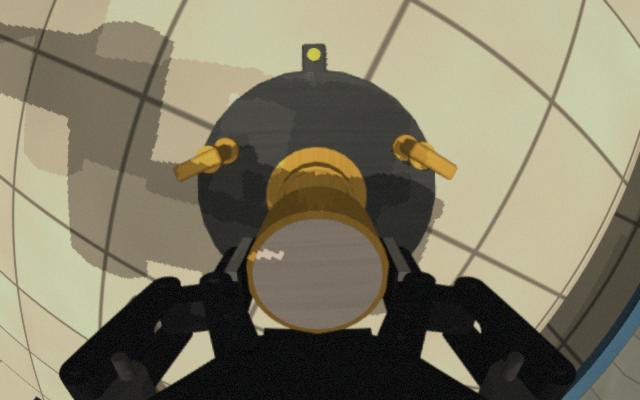

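The mirror is at (318,265), above the ring at (318,180); the lug is at (314,55), and wings 1 and 3 are at (425,155) and (205,160), clear of the fingers. I'll lower it.

Call:
{"api": "send_rows", "payload": {"moves": [[[-0.001, -0.001, 0.015], [0, 0, 0]], [[-0.001, -0.001, 0.03], [0, 0, 0]], [[-0.001, -0.001, 0.045], [0, 0, 0]], [[-0.001, -0.001, 0.055], [0, 0, 0]], [[-0.001, -0.001, 0.06], [0, 0, 0]], [[-0.001, -0.001, 0.063], [0, 0, 0]], [[-0.001, -0.001, 0.063], [0, 0, 0]], [[-0.001, -0.001, 0.063], [0, 0, 0]]]}}

```text
clock: 7.0
tcp_pos: [0.558, 0.1999, 0.056]
orientation: [0.0, 0.532, 0.847, 0.0]
force: [-0.3, -1.2, -2.7]
opening: 0.0587
grasp_force: 65.2
```

Call:
{"api": "send_rows", "payload": {"moves": [[[0, 0, 0.001], [0, 0, 0]], [[0, 0, 0.0015], [0, 0, 0]], [[0, 0, 0.002], [0, 0, 0]], [[0, 0, 0.0025], [0, 0, 0]], [[0, 0, 0.003], [0, 0, 0]], [[0, 0, 0.003], [0, 0, 0]]]}}

```text
clock: 7.5
tcp_pos: [0.5575, 0.1998, 0.0523]
orientation: [-0.0, 0.532, 0.847, -0.0]
force: [-0.9, 0.0, -4.0]
opening: 0.0586
grasp_force: 65.2
```

```bash
python3 -c "
from h import *
s=bot.get_state(); print(s['tcp_pos'],rotm(s).round(4).tolist(),s['force'],s['ft_torque'],s['opening'],s['grasp_force'])"
```

```text
[0.55750769 0.19981085 0.05230557] [[-0.4349, 0.9005, -0.0001], [0.9005, 0.4349, -0.0001], [-0.0001, -0.0002, -1.0]] [-0.89140242  0.01753723 -4.02650482] [-0.03608771  0.06309993 -0.00277141] 0.05855942210634782 65.22019743919373
```

Call:
{"api": "send_rows", "payload": {"moves": [[[0, 0.0005, 0.0003], [0, 0, 0]], [[0, 0.0005, 0.0006], [0, 0, 0]], [[0, 0.0005, 0.0009], [0, 0, 0]], [[0, 0.0005, 0.0009], [0, 0, 0]], [[0, 0.0005, 0.0009], [0, 0, 0]]]}}

```text
clock: 7.92
tcp_pos: [0.5581, 0.2001, 0.0518]
orientation: [0.0, 0.532, 0.847, 0.0]
force: [-1.1, -0.5, 1.9]
opening: 0.0584
grasp_force: 65.7
```

```bash
python3 -c "
from h import *
s=bot.get_state(); print(s['tcp_pos'],rotm(s).round(4).tolist(),s['force'],s['ft_torque'],s['opening'],s['grasp_force'])"
```

```text
[0.55813273 0.20011099 0.05182303] [[-0.435, 0.9004, 0.0005], [0.9004, 0.435, 0.0], [-0.0002, 0.0004, -1.0]] [-1.05879957 -0.52681305  1.92899815] [-0.05600081  0.18137933 -0.02872686] 0.05841535223448799 65.65102100372314
```

Call:
{"api": "send_rows", "payload": {"moves": [[[0, 0, 0], [0, 0, 0]], [[0, 0, 0], [0, 0, 0]], [[0, 0, 0], [0, 0, 0]], [[0, 0, 0], [0, 0, 0]], [[0, 0, 0], [0, 0, 0]], [[0, 0, 0], [0, 0, 0]], [[0, 0, -0.01], [0, 0, 0]], [[0, 0, -0.03], [0, 0, 0]], [[0, 0, -0.06], [0, 0, 0]], [[0, 0, -0.09], [0, 0, 0]], [[-0.01, 0, -0.12], [0, 0, 0]], [[-0.02, 0, -0.14], [0, 0, 0]]], "grip": 0.084}}

```text
clock: 8.92
tcp_pos: [0.5674, 0.1824, 0.1956]
orientation: [0.002, 0.531, 0.847, 0.001]
force: [0.5, 0.1, 0.1]
opening: 0.0839
grasp_force: 0.0
```

Call:
{"api": "send_rows", "payload": {"moves": [[[-0.01, 0, 0], [0, 0, 0]], [[-0.01, 0, 0], [0, 0, 0]], [[-0.01, 0, 0], [0, 0, 0]], [[-0.01, 0, 0], [0, 0, 0]]]}}

```text
clock: 9.25
tcp_pos: [0.5701, 0.1732, 0.1902]
orientation: [-0.001, 0.532, 0.847, -0.001]
force: [0.5, 1.0, -1.0]
opening: 0.0844
grasp_force: 0.0
```

Run:
```python
from h import *
s,im=snap("wrist","w4.png"); np.save("s4.npy",s,allow_pickle=True)
print(s["tcp_pos"],rotm(s).round(4).tolist(),s["clock"])
c0=proj("wrist",[.5585,.201,.07],s)[0]
w=onz("wrist",mirrorface(im,s,c0,.07,60),.07,s)
for i in range(6):
    c,r=circ(w); e=abs(np.linalg.norm(w[:,:2]-c,axis=1)-r); w=w[e<max(.0006,2*e.std())]
print("mirror",c0,c,r,e.std())
```

```text
[0.57013238 0.17317876 0.19020632] [[-0.4348, 0.9005, -0.0028], [0.9005, 0.4348, -0.0003], [0.0009, -0.0026, -1.0]] 9.25
mirror [318.74576015 157.11374306] [0.55797576 0.20177802] 0.027558420706248157 0.00014046380584107428
```

View pics/w4.png

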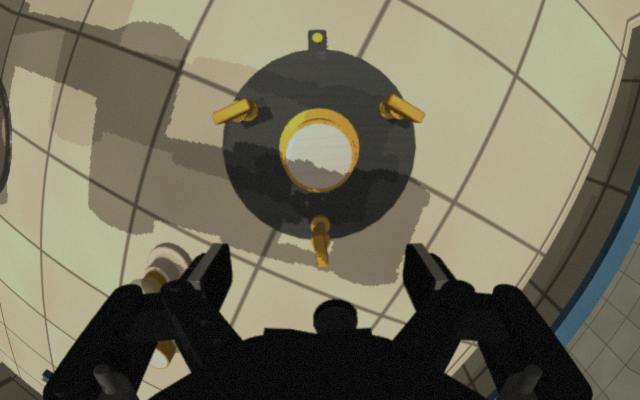

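The mirror face is at (320,152), seated in the ring. The lug dot is at (317,38), wing 1's bar at (405,108), wing 2's at (321,245) and wing 3's at (234,112).

```bash
cat > cell.py <<'E'
from h import *
def fitc(w):
    for i in range(6):
        c,r=circ(w); e=abs(np.linalg.norm(w[:,:2]-c,axis=1)-r); w=w[e<max(.0006,2*e.std())]
    return c,r,len(w)
def disc(im,s,c0=(.5585,.201)):
    v=cv2.cvtColor(im,cv2.COLOR_RGB2HSV)[...,2]; pts=[]
    for t in np.radians(range(0,360,2)):
        q=proj("wrist",np.r_[c0,.012]+np.c_[np.cos(t),np.sin(t),0]*np.arange(.085,.112,.0005)[:,None],s)
        if (q<1).any() or (q>[638,398]).any(): continue
        g=v[q[:,1].round().astype(int),q[:,0].round().astype(int)].astype(int)
        if g[:15].max()<75 and (g[-10:]>85).all(): pts.append(q[np.argmax(g>78)])
    return fitc(onz("wrist",np.array(pts),.012,s))
def wing(im,s,P):
    "bar top face: bright brass near world point P -> centre, angle (deg), size"
    p=onz("wrist",np.stack(np.meshgrid(np.arange(640),np.arange(400)),-1).reshape(-1,2),.082,s)
    near=(np.hypot(*(p[:,:2]-P).T)<.024).reshape(400,640)
    hsv=cv2.cvtColor(im,cv2.COLOR_RGB2HSV)
    m=near&(hsv[...,1]>120)&(hsv[...,0]>10)&(hsv[...,0]<35)&(hsv[...,2]>60)
    vals=hsv[...,2][m]; th,_=cv2.threshold(vals.reshape(-1,1),0,255,cv2.THRESH_OTSU)
    m&=hsv[...,2]>th
    n,l,st,_=cv2.connectedComponentsWithStats(m.astype(np.uint8)); k=1+np.argmax(st[1:,4])
    q=np.argwhere(l==k)[:,::-1]; w=onz("wrist",q,.082,s)[:,:2]
    r=cv2.minAreaRect((w*1000).astype(np.float32)); b=cv2.boxPoints(r); e=b[1]-b[0];f=b[2]-b[1]
    if np.hypot(*f)>np.hypot(*e): e=f
    return th,np.array(r[0])/1000,(np.degrees(np.arctan2(e[1],e[0]))%180),np.round(r[1],1),st[k,4]
E
python3 - <<'E'
from cell import *
im=cv2.imread("pics/w4.png")[:,:,::-1]; s=np.load("s4.npy",allow_pickle=True).item()
c,r,n=disc(im,s); print("disc",c,r,n)
hsv=cv2.cvtColor(im,cv2.COLOR_RGB2HSV); sub=np.zeros((400,640),bool); sub[30:46,308:328]=1
q=np.argwhere(sub&(hsv[...,1]>120)&(hsv[...,2]>100))[:,::-1].mean(0); L=onz("wrist",q,.012,s)[0][:2]
a=np.arctan2(*(L-c)[::-1]); print("lug",L,np.hypot(*(L-c)),np.degrees(a))
for k,d in (1,-60),(2,180),(3,60):
    P=c+.08*np.array([np.cos(a+np.radians(d)),np.sin(a+np.radians(d))]); print(k,P,wing(im,s,P))
y=rotm(s)[:,1]; print("tool y ang",np.degrees(np.arctan2(y[1],y[0])))
E
```

```text
disc [0.55846107 0.20099813] 0.0990161557254047 119
lug [0.5083439  0.30093469] 0.11179913561148497 116.6332977623698
1 [0.60246071 0.26781154] (133.0, array([0.60177582, 0.26843365]), np.float32(177.36296), array([ 9.1, 30.6]), np.int32(410))
2 [0.59432336 0.12948662] (128.0, array([0.5964679, 0.1224688]), np.float32(148.19405), array([ 8.2, 17.5]), np.int32(108))
3 [0.47859914 0.20569622] (136.0, array([0.47847153, 0.20685126]), np.float32(47.777626), array([30.7, 10.2]), np.int32(430))
tool y ang 25.773192778727754
```

```bash
python3 -c "
from h import *
s=bot.get_state(); print(s['tcp_pos'],to_tool(s,[.6021,.2681,.065]))"
```

```text
[0.57011522 0.17333663 0.190127  ] [0.07128657 0.07037872 0.12499979]
```

Call:
{"api": "send_rows", "payload": {"moves": [[[0.015, 0.015, 0], [0, 0, -0.11]], [[0.03, 0.03, 0.01], [0, 0, -0.22]], [[0.045, 0.045, 0.02], [0, 0, -0.33]], [[0.06, 0.06, 0.03], [0, 0, -0.44]], [[0.071, 0.07, 0.04], [0, 0, -0.56]], [[0.071, 0.07, 0.05], [0, 0, -0.68]], [[0.071, 0.07, 0.06], [0, 0, -0.8]], [[0.071, 0.07, 0.07], [0, 0, -0.92]], [[0.071, 0.07, 0.07], [0, 0, -1.04]], [[0.071, 0.07, 0.07], [0, 0, -1.075]], [[0.071, 0.07, 0.07], [0, 0, -1.075]], [[0.071, 0.07, 0.07], [0, 0, -1.075]]], "grip": 0.04}}

```text
clock: 10.3
tcp_pos: [0.6026, 0.2678, 0.1205]
orientation: [-0.001, 0.023, 1.0, -0.0]
force: [0.6, 0.7, -0.3]
opening: 0.0401
grasp_force: 0.0
```

Call:
{"api": "send_rows", "payload": {"moves": [[[0, 0, 0], [0, 0, 0]], [[0, 0, 0], [0, 0, 0]], [[0, 0, 0], [0, 0, 0]]]}}

```text
clock: 10.55
tcp_pos: [0.6031, 0.2675, 0.1215]
orientation: [-0.0, 0.023, 1.0, -0.0]
force: [0.3, -0.2, -0.5]
opening: 0.0399
grasp_force: 0.0
```

Run:
```python
from cell import *
s,im=snap("wrist","w5.png")
y=rotm(s)[:,1]; print(s['tcp_pos'],"tool y ang",np.degrees(np.arctan2(y[1],y[0])),s["joint_pos"],s["opening"])
print(to_tool(s,[.6021,.2681,.065])); print(wing(im,s,np.array([.6021,.2681])))
for k,P in (2,[.5943,.1295]),(3,[.4786,.2057]): print(k,proj("wrist",[*P,.08],s)[0],wing(im,s,np.array(P)))
c0=proj("wrist",[.5585,.201,.07],s)[0]; print(c0)
```

```text
[0.60314359 0.26750741 0.12146374] tool y ang 87.34669511733942 [ 3.01447217e-01  6.94552421e-01  1.27690026e+00 -1.08460738e-04
  1.17020849e+00 -1.22299790e+00] 0.0399035342448153
[0.00106819 0.00055027 0.05646371]
(94.0, array([0.60148914, 0.26855322]), np.float32(177.31512), array([14.5, 29.7]), np.int32(845))
2 [117.53400489 219.72681951] (135.0, array([0.59377594, 0.13150275]), np.float32(124.79169), array([ 9. , 31.2]), np.int32(409))
3 [199.98859658  24.83898847] (90.0, array([0.4782496 , 0.20804785]), np.float32(40.042217), array([30.3, 15.1]), np.int32(844))
[206.68708409 157.26245169]
```

Call:
{"api": "send_rows", "payload": {"moves": [[[0.001, 0.0005, 0.015], [0, 0, 0]], [[0.001, 0.0005, 0.03], [0, 0, 0]], [[0.001, 0.0005, 0.045], [0, 0, 0]], [[0.001, 0.0005, 0.054], [0, 0, 0]], [[0.001, 0.0005, 0.0565], [0, 0, 0]], [[0.001, 0.0005, 0.0565], [0, 0, 0]], [[0.001, 0.0005, 0.0565], [0, 0, 0]]]}}

```text
clock: 11.18
tcp_pos: [0.6027, 0.2681, 0.0656]
orientation: [0.0, 0.023, 1.0, 0.0]
force: [-0.2, 0.1, 0.8]
opening: 0.0402
grasp_force: 0.0
```

Call:
{"api": "send_rows", "payload": {"moves": [[[0, 0, 0], [0, 0, 0]], [[0, 0, 0], [0, 0, 0]], [[0, 0, 0], [0, 0, 0]], [[0, 0, 0], [0, 0, 0]], [[0, 0, 0], [0, 0, 0]], [[0, 0, 0], [0, 0, 0]]], "grip": 0.004}}

```text
clock: 11.68
tcp_pos: [0.6028, 0.2687, 0.0663]
orientation: [0.001, 0.023, 1.0, 0.001]
force: [-0.8, 2.6, 5.2]
opening: 0.0144
grasp_force: 58.6
```

```bash
python3 -c "
from h import *
s=bot.get_state(); y=rotm(s)[:,1]; print(s['tcp_pos'],np.degrees(np.arctan2(y[1],y[0])),s['force'],s['ft_torque'],s['opening'],s['grasp_force'])"
```

```text
[0.60283445 0.26870646 0.06627211] 87.37750554361352 [-0.75477535  2.63814652  5.2385712 ] [ 0.54361042  0.07905661 -0.05210083] 0.014378273385194979 58.59935939311981
```

Call:
{"api": "send_rows", "payload": {"moves": [[[0, 0, 0], [0, 0, 0]], [[0, 0, 0], [0, 0, 0]], [[0, 0, 0], [0, 0, 0]]]}}

```text
clock: 11.93
tcp_pos: [0.6029, 0.2687, 0.0663]
orientation: [0.001, 0.023, 1.0, 0.001]
force: [-0.3, 3.9, 5.7]
opening: 0.0136
grasp_force: 58.6
```

```bash
python3 -c "
from h import *
s,im=snap('wrist','w6.png'); y=rotm(s)[:,1]; print(s['tcp_pos'],np.degrees(np.arctan2(y[1],y[0])),s['force'],s['ft_torque'],s['opening'],s['grasp_force'])
t=im[150:400,170:470]; cv2.imwrite('pics/w6c.png',cv2.resize(t,(600,500))[:,:,::-1])"
```

```text
[0.60286942 0.268701   0.06631822] 87.38263002822663 [-0.32097946  3.88867974  5.67814111] [ 0.48741631  0.14120363 -0.001014  ] 0.013576754574764687 58.6006897687912
```

View pics/w6c.png

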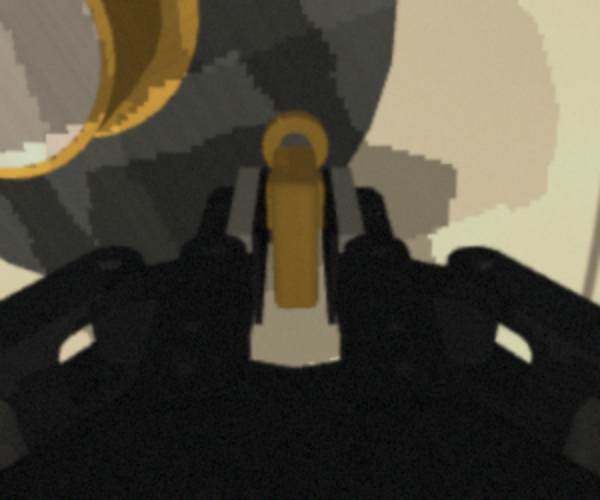

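The crop shows the pads closed squarely on wing 1's bar at (297,235). I'll turn it clockwise.

Call:
{"api": "send_rows", "payload": {"moves": [[[0, 0, 0], [0, 0, 0.08]], [[0, 0, 0], [0, 0, 0.18]], [[0, 0, 0], [0, 0, 0.28]], [[0, 0, 0], [0, 0, 0.38]], [[0, 0, 0], [0, 0, 0.48]], [[0, 0, 0], [0, 0, 0.58]], [[0, 0, 0], [0, 0, 0.68]], [[0, 0, 0], [0, 0, 0.785]], [[0, 0, 0], [0, 0, 0.785]]]}}

```text
clock: 12.73
tcp_pos: [0.6024, 0.2678, 0.0662]
orientation: [0.0, 0.406, 0.914, 0.0]
force: [-2.6, -0.5, 8.0]
opening: 0.0136
grasp_force: 58.9
```

Call:
{"api": "send_rows", "payload": {"moves": [[[0, 0, 0], [0, 0, 0.1]], [[0, 0, 0], [0, 0, 0.2]], [[0, 0, 0], [0, 0, 0.3]], [[0, 0, 0], [0, 0, 0.4]], [[0, 0, 0], [0, 0, 0.5]], [[0, 0, 0], [0, 0, 0.6]], [[0, 0, 0], [0, 0, 0.7]], [[0, 0, 0], [0, 0, 0.785]], [[0, 0, 0], [0, 0, 0.785]], [[0, 0, 0], [0, 0, 0.785]]]}}

```text
clock: 13.57
tcp_pos: [0.6015, 0.2675, 0.0662]
orientation: [-0.0, 0.723, 0.691, -0.001]
force: [-4.4, -2.3, 10.5]
opening: 0.0136
grasp_force: 59.1
```

```bash
python3 -c "
from h import *
s=bot.get_state(); y=rotm(s)[:,1]; print(s['tcp_pos'],np.degrees(np.arctan2(y[1],y[0])),s['force'],s['ft_torque'],s['opening'],s['grasp_force'],s['joint_pos'])"
```

```text
[0.60149966 0.2674771  0.06620799] -2.592333424447778 [-4.40735632 -2.26344694 10.52882238] [-0.33649469  0.92128927 -0.05377736] 0.013602609360652891 59.12471830844879 [ 3.02408619e-01  7.53074650e-01  1.32971924e+00 -7.62913457e-04
  1.06033318e+00  3.48025930e-01]
```

Call:
{"api": "send_rows", "payload": {"moves": [[[0, 0, 0], [0, 0, 0]], [[0, 0, 0], [0, 0, 0]], [[0, 0, 0], [0, 0, 0]], [[0, 0, 0], [0, 0, 0]], [[0, 0, 0], [0, 0, 0]], [[0, 0, -0.015], [0, 0, 0]], [[0, 0, -0.035], [0, 0, 0]], [[0, 0, -0.06], [0, 0, 0]], [[0, 0, -0.065], [0, 0, 0]], [[0, 0, -0.065], [0, 0, 0]], [[0, 0, -0.065], [0, 0, 0]]], "grip": 0.04}}

```text
clock: 14.48
tcp_pos: [0.602, 0.2679, 0.1294]
orientation: [-0.0, 0.723, 0.691, -0.0]
force: [0.1, 0.3, -1.0]
opening: 0.0398
grasp_force: 0.0
```

Run:
```python
from cell import *
s,im=snap("wrist","w7.png")
y=rotm(s)[:,1]; print(s['tcp_pos'],"tool y ang",np.degrees(np.arctan2(y[1],y[0])),s["clock"])
for k,P in (1,[.6021,.2681]),(2,[.594,.130]),(3,[.4786,.2062]): print(k,proj("wrist",[*P,.08],s)[0],wing(im,s,np.array(P)))
print(to_tool(s,[.594,.130,.12]))
```

```text
[0.60200195 0.26790549 0.12939766] tool y ang -2.576710087535004 14.4833
1 [315.63111743 223.435708  ] (122.0, array([0.59148126, 0.2552668 ]), np.float32(123.45485), array([ 6.9, 26.8]), np.int32(272))Traceback (most recent call last):
  File "<stdin>", line 4, in <module>
  File "cell.py", line 22, in wing
    n,l,st,_=cv2.connectedComponentsWithStats(m.astype(np.uint8)); k=1+np.argmax(st[1:,4])
                                                                       ~~~~~~~~~^^^^^^^^^^
    return _wrapfunc(a, 'argmax', axis=axis, out=out, **kwds)
    return bound(*args, **kwds)
ValueError: attempt to get argmax of an empty sequence
```

Call:
{"api": "send_rows", "payload": {"moves": [[[-0.015, 0, 0], [0, 0, -0.08]], [[-0.035, 0, 0], [0, 0, -0.16]], [[-0.06, 0, 0], [0, 0, -0.24]], [[-0.085, -0.001, 0], [0, 0, -0.32]], [[-0.11, -0.001, 0], [0, 0, -0.4]], [[-0.13, -0.002, 0], [0, 0, -0.5]], [[-0.138, -0.002, 0], [0, 0, -0.6]], [[-0.138, -0.002, 0], [0, 0, -0.653]], [[-0.138, -0.002, 0], [0, 0, -0.653]], [[-0.138, -0.002, 0], [0, 0, -0.653]], [[-0.138, -0.002, 0], [0, 0, -0.653]]]}}

```text
clock: 15.45
tcp_pos: [0.5936, 0.1305, 0.1291]
orientation: [-0.001, 0.464, 0.886, -0.0]
force: [-0.1, -0.3, 0.1]
opening: 0.0399
grasp_force: 0.0
```

Run:
```python
from cell import *
s,im=snap("wrist","w8.png")
y=rotm(s)[:,1]; print(s['tcp_pos'],"tool y ang",np.degrees(np.arctan2(y[1],y[0])),s["clock"],s["joint_pos"][5])
for k,P in (2,[.594,.130]),(1,[.6021,.2681]),(3,[.4786,.2062]):
    print(k,proj("wrist",[*P,.08],s)[0])
    try: print(wing(im,s,np.array(P)))
    except ValueError: print('-')
print(to_tool(s,[.594,.130,.065]))
t=np.vstack([im[0:300,60:580]]); cv2.imwrite('pics/w8c.png',cv2.resize(t,(780,450))[:,:,::-1])
```

```text
[0.59364707 0.1304932  0.12907903] tool y ang 34.762184431988395 15.45 -0.5163068649432605
2 [316.30632902 224.10233584]
(137.0, array([0.58668616, 0.1380811 ]), np.float32(34.87801), array([12.1,  9.5]), np.int32(236))
1 [457.04499917  52.27987086]
(137.0, array([0.60182104, 0.26734656]), np.float32(88.23589), array([30.3,  9.1]), np.int32(629))
3 [228.87602738  15.58391932]
(135.0, array([0.47942349, 0.20598482]), np.float32(46.475685), array([30.8,  8.7]), np.int32(656))
[-6.49067536e-04  9.17668037e-05  6.40785441e-02]
```

View pics/w8c.png

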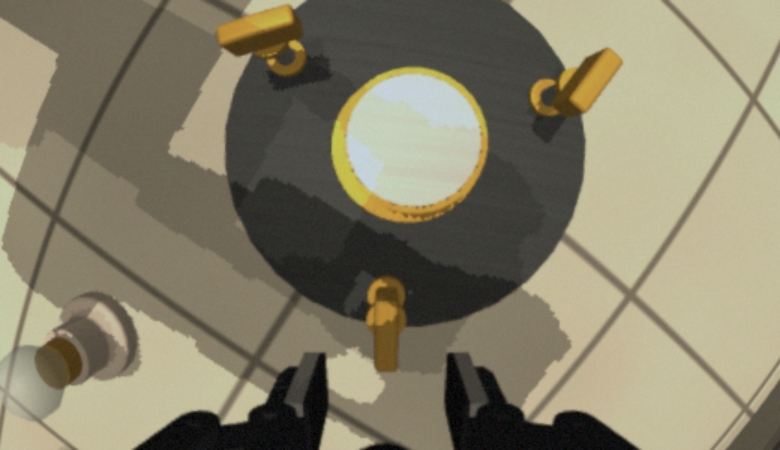

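Wing 1's bar at (590,80) has turned about 89°. Wing 2's bar at (386,340) is aligned midway between the fingers. I'll descend and grip.

Call:
{"api": "send_rows", "payload": {"moves": [[[-0.0005, 0, 0.02], [0, 0, 0]], [[-0.0005, 0, 0.04], [0, 0, 0]], [[-0.0005, 0, 0.056], [0, 0, 0]], [[-0.0005, 0, 0.063], [0, 0, 0]], [[-0.0005, 0, 0.063], [0, 0, 0]], [[-0.0005, 0, 0.063], [0, 0, 0]]]}}

```text
clock: 16.0
tcp_pos: [0.5944, 0.1301, 0.0671]
orientation: [-0.0, 0.463, 0.886, -0.0]
force: [-0.5, 0.6, -0.7]
opening: 0.0401
grasp_force: 0.0
```

Call:
{"api": "send_rows", "payload": {"moves": [[[0, 0, 0], [0, 0, 0]], [[0, 0, 0], [0, 0, 0]], [[0, 0, 0], [0, 0, 0]], [[0, 0, 0], [0, 0, 0]], [[0, 0, 0], [0, 0, 0]], [[0, 0, 0], [0, 0, 0]], [[0, 0, 0], [0, 0, 0]]], "grip": 0.004}}

```text
clock: 16.58
tcp_pos: [0.5943, 0.1294, 0.0685]
orientation: [0.0, 0.463, 0.886, -0.0]
force: [-3.6, -1.5, 6.1]
opening: 0.0132
grasp_force: 58.6
```

```bash
python3 -c "
from h import *
s=bot.get_state(); y=rotm(s)[:,1]; print(s['tcp_pos'],np.degrees(np.arctan2(y[1],y[0])),s['force'],s['ft_torque'],s['opening'],s['grasp_force'],s['joint_pos'])"
```

```text
[0.59432111 0.12944464 0.06845996] 34.83896238758903 [-3.62333011 -1.5404734   6.06614937] [-0.34721809  0.65219764  0.00733728] 0.013163725282681695 58.58213245868683 [ 8.88504536e-02  6.71503961e-01  1.49415175e+00 -8.15554208e-04
  9.75314339e-01 -5.18746815e-01]
```

Call:
{"api": "send_rows", "payload": {"moves": [[[0, 0, 0], [0, 0, 0.08]], [[0, 0, 0], [0, 0, 0.18]], [[0, 0, 0], [0, 0, 0.28]], [[0, 0, 0], [0, 0, 0.38]], [[0, 0, 0], [0, 0, 0.48]], [[0, 0, 0], [0, 0, 0.58]], [[0, 0, 0], [0, 0, 0.68]], [[0, 0, 0], [0, 0, 0.78]], [[0, 0, 0], [0, 0, 0.88]], [[0, 0, 0], [0, 0, 0.98]], [[0, 0, 0], [0, 0, 1.047]]]}}

```text
clock: 17.5
tcp_pos: [0.5931, 0.1294, 0.0684]
orientation: [-0.0, 0.845, 0.534, -0.001]
force: [-7.8, -1.5, 8.3]
opening: 0.0132
grasp_force: 59.1
```

Call:
{"api": "send_rows", "payload": {"moves": [[[0, 0, 0], [0, 0, 0.08]], [[0, 0, 0], [0, 0, 0.18]], [[0, 0, 0], [0, 0, 0.28]], [[0, 0, 0], [0, 0, 0.38]], [[0, 0, 0], [0, 0, 0.48]], [[0, 0, 0], [0, 0, 0.58]], [[0, 0, 0], [0, 0, 0.68]], [[0, 0, 0], [0, 0, 0.78]], [[0, 0, 0], [0, 0, 0.88]], [[0, 0, 0], [0, 0, 0.98]], [[0, 0, 0], [0, 0, 1.047]]]}}

```text
clock: 18.42
tcp_pos: [0.5924, 0.1304, 0.0684]
orientation: [-0.0, 0.999, 0.04, -0.002]
force: [-9.3, 1.6, 10.5]
opening: 0.0129
grasp_force: 59.3
```

Call:
{"api": "send_rows", "payload": {"moves": [[[0, 0, 0], [0, 0, 0.08]], [[0, 0, 0], [0, 0, 0.18]], [[0, 0, 0], [0, 0, 0.28]], [[0, 0, 0], [0, 0, 0.38]], [[0, 0, 0], [0, 0, 0.48]], [[0, 0, 0], [0, 0, 0.58]], [[0, 0, 0], [0, 0, 0.68]], [[0, 0, 0], [0, 0, 0.78]], [[0, 0, 0], [0, 0, 0.88]], [[0, 0, 0], [0, 0, 0.98]], [[0, 0, 0], [0, 0, 1.047]], [[0, 0, 0], [0, 0, 1.047]]]}}

```text
clock: 19.42
tcp_pos: [0.5929, 0.1315, 0.0684]
orientation: [-0.0, 0.886, -0.464, -0.001]
force: [-7.7, 6.4, 8.9]
opening: 0.0132
grasp_force: 59.1
```

```bash
python3 -c "
from h import *
s=bot.get_state(); y=rotm(s)[:,1]; print(s['tcp_pos'],np.degrees(np.arctan2(y[1],y[0])),s['force'],s['ft_torque'],s['opening'],s['grasp_force'],s['joint_pos'])"
```

```text
[0.59294455 0.13145998 0.06841071] -145.33430183973928 [-7.73440603  6.42913782  8.90964817] [ 0.96571261  1.33811937 -0.04833048] 0.013217919914793173 59.08267557621002 [0.09094649 0.67109782 1.49517608 0.00267785 0.97707863 2.62600912]
```

Call:
{"api": "send_rows", "payload": {"moves": [[[0, 0, 0], [0, 0, 0]], [[0, 0, 0], [0, 0, 0]], [[0, 0, 0], [0, 0, 0]], [[0, 0, 0], [0, 0, 0]], [[0, 0, 0], [0, 0, 0]], [[0, 0, -0.015], [0, 0, 0]], [[0, 0, -0.035], [0, 0, 0]], [[0, 0, -0.055], [0, 0, 0]], [[0, 0, -0.065], [0, 0, 0]], [[0, 0, -0.065], [0, 0, 0]], [[0, 0, -0.065], [0, 0, 0]]], "grip": 0.04}}

```text
clock: 20.33
tcp_pos: [0.5944, 0.1297, 0.1319]
orientation: [-0.0, 0.886, -0.463, 0.0]
force: [-0.2, -0.3, -0.3]
opening: 0.0398
grasp_force: 0.0
```

Call:
{"api": "send_rows", "payload": {"moves": [[[-0.01, 0.004, 0], [0, 0, -0.1]], [[-0.025, 0.01, 0], [0, 0, -0.2]], [[-0.045, 0.018, 0], [0, 0, -0.3]], [[-0.065, 0.026, 0], [0, 0, -0.4]], [[-0.085, 0.034, 0], [0, 0, -0.5]], [[-0.105, 0.042, 0], [0, 0, -0.6]], [[-0.12, 0.048, 0], [0, 0, -0.7]], [[-0.128, 0.051, 0], [0, 0, -0.8]], [[-0.128, 0.051, 0], [0, 0, -0.9]], [[-0.128, 0.051, 0], [0, 0, -1.0]], [[-0.128, 0.051, 0], [0, 0, -1.1]], [[-0.128, 0.051, 0], [0, 0, -1.2]]]}}

```text
clock: 21.33
tcp_pos: [0.4784, 0.2055, 0.1304]
orientation: [0.0, 0.993, 0.121, -0.001]
force: [0.5, 0.4, -0.1]
opening: 0.0403
grasp_force: 0.0
```

Call:
{"api": "send_rows", "payload": {"moves": [[[0, 0, 0], [0, 0, -0.11]], [[0, 0, 0], [0, 0, -0.22]], [[0, 0, 0], [0, 0, -0.33]], [[0, 0, 0], [0, 0, -0.44]], [[0, 0, 0], [0, 0, -0.55]], [[0, 0, 0], [0, 0, -0.58]], [[0, 0, 0], [0, 0, -0.58]], [[0, 0, 0], [0, 0, -0.58]], [[0, 0, 0], [0, 0, -0.58]]]}}

```text
clock: 22.08
tcp_pos: [0.4789, 0.2055, 0.1312]
orientation: [-0.0, 0.918, 0.397, -0.001]
force: [0.2, -0.0, -0.1]
opening: 0.0399
grasp_force: 0.0
```

Run:
```python
from cell import *
s,im=snap("wrist","w9.png")
y=rotm(s)[:,1]; print(s['tcp_pos'],"tool y ang",np.degrees(np.arctan2(y[1],y[0])),s["clock"],s["joint_pos"][5])
for k,P in (2,[.594,.130]),(1,[.6021,.2681]):
    print(k,proj("wrist",[*P,.08],s)[0])
    try: print(wing(im,s,np.array(P)))
    except ValueError: print('-')
# w3 brass bar below the camera: pixel-column centreline of brass
hsv=cv2.cvtColor(im,cv2.COLOR_RGB2HSV); m=(hsv[...,1]>120)&(hsv[...,0]>10)&(hsv[...,0]<35)&(hsv[...,2]>50)
for y in range(205,265,6):
    x=np.flatnonzero(m[y,270:370])+270
    if len(x): print(y,x.min(),x.max())
print(to_tool(s,[.479,.206,.0655]))
c0=proj("wrist",[.5585,.201,.07],s)[0]
print("mirror",c0,fitc(onz("wrist",mirrorface(im,s,c0,.07,70),.07,s)),"disc",disc(im,s))
```

```text
[0.47890713 0.20553936 0.13121246] tool y ang -43.217505195732855 22.0833 1.0127260568898102
2 [510.54620195 188.1542797 ]
(139.0, array([0.59686694, 0.12662897]), np.float32(123.98044), array([ 9. , 19.4]), np.int32(250))
1 [394.96062778  13.92055079]
(132.0, array([0.60154285, 0.2675712 ]), np.float32(89.01687), array([29.2,  8.9]), np.int32(593))
205 303 326
211 302 327
217 304 327
223 308 322
229 308 323
235 308 322
241 308 322
[ 0.00048307 -0.00020539  0.06571204]
mirror [411.67248852 141.61845275] (array([0.55820537, 0.20154974]), np.float64(0.027479586430218583), 180) disc (array([0.55814462, 0.2013271 ]), np.float64(0.09898134865880946), 109)
```

Call:
{"api": "send_rows", "payload": {"moves": [[[0.0005, 0, 0.02], [0, 0, 0]], [[0.0005, 0, 0.04], [0, 0, 0]], [[0.0005, 0, 0.056], [0, 0, 0]], [[0.0005, 0, 0.065], [0, 0, 0]], [[0.0005, 0, 0.065], [0, 0, 0]], [[0.0005, 0, 0.065], [0, 0, 0]]]}}

```text
clock: 22.63
tcp_pos: [0.4796, 0.206, 0.0669]
orientation: [0.0, 0.918, 0.397, -0.0]
force: [0.0, 0.4, -0.7]
opening: 0.0403
grasp_force: 0.0
```

Call:
{"api": "send_rows", "payload": {"moves": [[[0, 0, 0], [0, 0, 0]], [[0, 0, 0], [0, 0, 0]], [[0, 0, 0], [0, 0, 0]], [[0, 0, 0], [0, 0, 0]], [[0, 0, 0], [0, 0, 0]], [[0, 0, 0], [0, 0, 0]], [[0, 0, 0], [0, 0, 0]]], "grip": 0.004}}

```text
clock: 23.22
tcp_pos: [0.4788, 0.2075, 0.0683]
orientation: [-0.001, 0.918, 0.397, 0.0]
force: [-5.0, 7.3, 4.3]
opening: 0.0131
grasp_force: 58.6
```

Call:
{"api": "send_rows", "payload": {"moves": [[[0, 0, 0], [0, 0, 0.08]], [[0, 0, 0], [0, 0, 0.18]], [[0, 0, 0], [0, 0, 0.28]], [[0, 0, 0], [0, 0, 0.38]], [[0, 0, 0], [0, 0, 0.48]], [[0, 0, 0], [0, 0, 0.58]], [[0, 0, 0], [0, 0, 0.68]], [[0, 0, 0], [0, 0, 0.785]], [[0, 0, 0], [0, 0, 0.785]]]}}

```text
clock: 23.97
tcp_pos: [0.4793, 0.2066, 0.0683]
orientation: [-0.0, 1.0, 0.014, 0.0]
force: [-3.6, 1.6, 5.0]
opening: 0.0129
grasp_force: 58.6
```

Call:
{"api": "send_rows", "payload": {"moves": [[[0, 0, 0], [0, 0, 0.1]], [[0, 0, 0], [0, 0, 0.2]], [[0, 0, 0], [0, 0, 0.3]], [[0, 0, 0], [0, 0, 0.4]], [[0, 0, 0], [0, 0, 0.5]], [[0, 0, 0], [0, 0, 0.6]], [[0, 0, 0], [0, 0, 0.7]], [[0, 0, 0], [0, 0, 0.785]], [[0, 0, 0], [0, 0, 0.785]], [[0, 0, 0], [0, 0, 0.785]]]}}

```text
clock: 24.8
tcp_pos: [0.4789, 0.2056, 0.0682]
orientation: [0.001, 0.93, -0.367, -0.0]
force: [-4.6, -3.1, 7.2]
opening: 0.0131
grasp_force: 58.9
```

```bash
python3 -c "
from h import *
s=bot.get_state(); y=rotm(s)[:,1]; print(s['tcp_pos'],np.degrees(np.arctan2(y[1],y[0])),s['force'],s['ft_torque'],s['opening'],s['grasp_force'],s['joint_pos'])"
```

```text
[0.47890187 0.2055958  0.06822211] -133.115224282607 [-4.61658172 -3.05061702  7.1585007 ] [-0.47174951  0.77117458 -0.00531012] 0.013081315430941478 58.94710063934326 [ 2.58702303e-01  5.47571821e-01  1.75153028e+00 -7.21991818e-04
  8.43557340e-01  2.58248159e+00]
```

Release, lift, and back off to a viewpoint: tool over the cell, rotated back so the camera sees everything.

Call:
{"api": "send_rows", "payload": {"moves": [[[0, 0, 0], [0, 0, 0]], [[0, 0, 0], [0, 0, 0]], [[0, 0, 0], [0, 0, 0]], [[0, 0, 0], [0, 0, 0]], [[0, 0, 0], [0, 0, 0]], [[0, 0, -0.015], [0, 0, 0]], [[0, 0, -0.035], [0, 0, 0]], [[0, 0, -0.06], [0, 0, 0]], [[0, 0, -0.09], [0, 0, 0]], [[0, 0, -0.12], [0, 0, 0]], [[0, 0, -0.13], [0, 0, 0]], [[0, 0, -0.13], [0, 0, 0]]], "grip": 0.04}}

```text
clock: 25.8
tcp_pos: [0.4811, 0.2065, 0.1997]
orientation: [-0.002, 0.93, -0.367, 0.002]
force: [0.3, 0.3, -1.0]
opening: 0.0401
grasp_force: 0.0
```

Call:
{"api": "send_rows", "payload": {"moves": [[[-0.02, 0, 0], [0, 0, -0.11]], [[-0.04, 0, 0], [0, 0, -0.22]], [[-0.06, 0, 0], [0, 0, -0.33]], [[-0.06, 0, 0], [0, 0, -0.44]], [[-0.06, 0, 0], [0, 0, -0.55]], [[-0.06, 0, 0], [0, 0, -0.66]], [[-0.06, 0, 0], [0, 0, -0.77]], [[-0.06, 0, 0], [0, 0, -0.88]], [[-0.06, 0, 0], [0, 0, -0.99]], [[-0.06, 0, 0], [0, 0, -1.1]], [[-0.06, 0, 0], [0, 0, -1.21]], [[-0.06, 0, 0], [0, 0, -1.32]]]}}

```text
clock: 26.8
tcp_pos: [0.435, 0.2467, 0.1949]
orientation: [0.0, 0.959, 0.283, -0.002]
force: [0.0, 0.4, 1.1]
opening: 0.0401
grasp_force: 0.0
```

Call:
{"api": "send_rows", "payload": {"moves": [[[0, 0, 0], [0, 0, -0.11]], [[0, 0, 0], [0, 0, -0.22]], [[0, 0, 0], [0, 0, -0.33]], [[0, 0, 0], [0, 0, -0.33]], [[0, 0, 0], [0, 0, -0.33]], [[0, 0, 0], [0, 0, -0.33]]]}}

```text
clock: 27.3
tcp_pos: [0.4355, 0.2469, 0.196]
orientation: [-0.0, 0.902, 0.433, -0.001]
force: [-0.2, -0.5, -0.2]
opening: 0.0402
grasp_force: 0.0
```

Run:
```python
from cell import *
s,im=snap("wrist","w10.png"); snap("scene","s10.png")
y=rotm(s)[:,1]; print(s['tcp_pos'],"tool y ang",np.degrees(np.arctan2(y[1],y[0])),s["clock"])
for k,P in (1,[.602,.268]),(2,[.594,.130]),(3,[.479,.206]):
    print(k,proj("wrist",[*P,.08],s)[0])
    try: print(wing(im,s,np.array(P)))
    except ValueError: print('-')
c0=proj("wrist",[.5585,.201,.07],s)[0]
print("mirror",c0,fitc(onz("wrist",mirrorface(im,s,c0,.07,70),.07,s)),"disc",disc(im,s))
```

```text
[0.43545703 0.24690383 0.19602639] tool y ang -38.74199326001794 27.3
1 [456.20134606  55.71711513]
(119.0, array([0.6013764, 0.2687771]), np.float32(88.44731), array([30.9,  9. ]), np.int32(337))
2 [521.00176698 187.05657044]
(123.0, array([0.59140442, 0.13382042]), np.float32(130.08275), array([11.8, 36.9]), np.int32(246))
3 [386.59627571 200.29145059]
(89.0, array([0.47892743, 0.20643153]), np.float32(139.21901), array([ 9. , 30.2]), np.int32(337))
mirror [456.61784945 147.29588445] (array([0.55853576, 0.20132454]), np.float64(0.027604124374138447), 172) disc (array([0.55785659, 0.20177979]), np.float64(0.09912735314851605), 81)
```

View pics/s10.png

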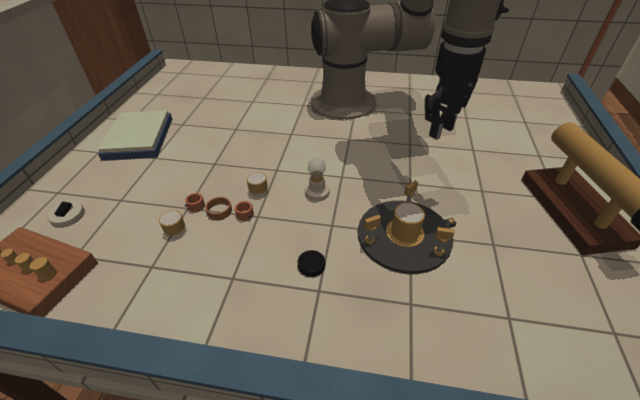

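The scene view shows the mirror seated level in the cell at (407,222). The collars (195,202) and (243,210), the lamp (317,180) and the cap (311,263) haven't moved, and the gripper is clear. Handing in.

```bash
python3 -c "
from workcell import bot
print(bot.finish_job())"
```

```text
the job is handed in; nothing more can be done
None
```

The mirror is seated level and centred in the cell to within about 1 mm, and the three wing screws were turned clockwise in order by 90°, 180° and 90° of tool rotation; the job was handed in at about 27 s with the collars, lamp and cap where they stood.

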